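# Snap the spray cap back onto the pitcher rinser

## Task

Pull open the little wooden drawer, take out the grey spray cap and snap it onto the nozzle stud of the round steel pitcher rinser: push it straight down past the click until it sits on the rubber washer, and keep pushing. The program finishes while the robot is still holding the cap pressed firmly down, with the washer squeezed; do not let go. Leave the plate, bell, milk pitcher and card box where they stand.

Things in the scene. Friction and masses are not known exactly. Their poses are not given: they have to be found in the camera images.
- spray_cap: Loose grey plastic cap, 60 g, upright on the drawer floor. Origin: centre of its open mouth (underside); z up, its axis. Skirt 38 mm in diameter up to the flat shoulder at 32 mm, then a round grip hub 24 mm in diameter up to 48 mm. Grip the hub from above, fingertips at or just above the shoulder. Bore 29 mm wide, 28 mm deep; a snap rib 3 mm high at the mouth narrows it to 22 mm.
- rinser: Pitcher rinser, fixed: round steel pan 118 mm in diameter, 12 mm high, a stud standing in its middle. Origin: centre of its underside; z up. It is left or right of the drawer box, a white plate on the other side. Heights of the cap's origin over this origin: its rib meets the sprung balls at about 25 mm, the force drops below 20, it is past them at 13 mm and lands on the washer at 12 mm.
- stud_tip (a point): Tip of the rinser's stud, on its axis, 33.5 mm above the worktop. The stud is 19.4 mm in diameter, tapering above 26.5 mm to 9 mm at the tip. Four sprung balls at 20.5 mm height stand out to 26 mm across; pushing the cap's rib over them takes about 8 to 12 N; then the force drops and they even pull the cap down (the tool force changes sign) until it is past.
- washer (a joint): Sprung rubber washer round the foot of the stud: how far it is squeezed down, 0 (free, its top 12 mm above the rinser's origin) to 0.0035 m (hard stop); 3 N per mm. Squeezed only while the cap is pressed down.
- parts_box: Low wooden box with one drawer, fixed, 140 (x, without knob) x 170 (y) x 95 mm high; its front faces its own -x, turned by up to 0.12 rad. Origin: centre of its underside. The shell over the drawer ends 55 mm towards -x from the origin. Drawer: 128 mm wide inside, floor 22 mm above the worktop, side walls up to 73, front panel up to 83 mm.
- parts_box_drawer0_handle (a point): Grip point of the drawer's steel knob (moves with the drawer), 35 mm out from the drawer front, 57 mm above the worktop; the knob's head is 28 mm in diameter (22 to 43 mm out from the front), on a 12 mm neck; its axis points to the box's -x. Pinch it from above across the box's y.
- parts_box_drawer0 (a joint): How far the drawer is open: 0 closed to 0.085 m fully open, sliding along the box's -x; about 1 N of friction, stays where it is left.
- plate: White plate, 115 mm in diameter, 16 mm high; origin at the centre of its underside. Leave it alone.
- bell: Service bell, 84 mm in diameter, 61 mm high; origin at the centre of its underside. Leave it alone.
- pitcher: Milk pitcher, 75 x 106 x 100 mm high; origin at the centre of its underside. Leave it alone.
- cards: Card box, 64 x 96 x 30 mm; origin at the centre of its underside. Leave it alone.

How it is judged:
By the outcome, as a careful person would: the job done as asked, in the order asked, and still so for the second after the job is handed in, while the arm keeps its last pose, push and grip.
It also fails if it takes over 56 s, if anything falls off the work surface, if the arm or the gripper's body presses on something with over 40 N, if the wrist force passes 120 N, or if a joint passes its speed limit or range.

## Robot

A 7-joint arm with a two-finger parallel gripper is mounted at the origin on a cart in front of the work surface, level with it; the furniture and walls round the work are solid. World frame = base frame: x ahead of the robot, y to its left, z up, the work surface at z = 0. Lengths are in mm, angles in degrees, forces in N, time in s.
With the tool pointing down it reaches from about 425 to 950 mm from the base axis. Payload 4.7 kg.
Tool frame: the origin (TCP) lies at the very end of the fingers, on their centre line; the grasp point (between the pads) lies 19 mm behind it; y points along the fingers, z is the direction in which the jaws open and shut, and the axes are right-handed (so a half turn about y gives the same grasp; the last joint's range is limited). The gripper opens to 87 mm and grips with 3 to 60 N. Pads are 19 mm wide; open, the fingers measure 117 mm over their backs; the gripper's body (75 mm by 190 mm) begins 51 mm behind the grasp point.
Start: joints at [71.224, 26.849, -2.785, 87.806, 1.381, 65.374, -4.715], TCP at [198.749, -645.095, 222.573] pointing down, gripper open.
Joint ranges: [-148.3, 148.3], [-19.14, 114.17], [-79.39, 73.82], [5.75, 140.21], [-59.74, 239.74], [12.07, 113.84], [-152.46, 152.46]. Speed limits (degrees/s): [147.25, 147.25, 180, 180, 180, 180, 180].

## Interface

Orientations are given as [roll, pitch, yaw] about the fixed x, y, z axes, in that order (R = Rz(yaw) Ry(pitch) Rx(roll)).
In Python, from bench import ctrl, optics, job gives the robot as it stands.
- The arm moves only by the tool apply_moves, never from a script. Its argument "steps" is a list of rows, each a list of 6 numbers: the shift along the tool's x, y, z each as a share of 2.5 cm, from -1 to 1, then the turn, a rotation vector about the tool's x, y, z each as a share of 0.08 rad, from -1 to 1. A call has 1 to 12 rows; each row shifts and turns the commanded pose from where the row before left it, along the tool's axes as they then stand; what a row does not reach is not made up. A row lasts 1/8 s, in which the tool goes at most 62.5 mm and 10.7 degrees, less where a joint would pass 70% of its speed; a pose out of reach is approached as far as the arm can. A call with a number of a shift or a turn outside -1 to 1 is refused whole. A call with a gripper value outside its range is refused whole. "fingers" is the closure in counts, from 0 (fully open) to 255 (shut), set as the call begins (left out, the last holds). The fingers move at their own pace and stop on an object; "newtons" is the grip in N (left out, the last holds). Time passes only in rows, so rows that do not move let the fingers close. It gives the time, the measured TCP pose, the force and the opening at its end, in the units of the state.
- ctrl.read_state(): the state, without advancing time (a new reading comes with each control period).
- optics.read_camera(name): name is "scene" or "top" or "wrist"; returns a dict with "img" (480x640x3 uint8, red, green, blue), "camera_matrix" (3x3 intrinsics, pixels), "dist_coeffs" ([k1, k2, p1, p2, k3] as OpenCV has them; the pictures are not rectified), "world_from_camera" (4x4, takes a point from camera to world coordinates); the wrist camera has in their place "hand_eye" (4x4, takes a point from camera to tool coordinates, whose origin is the TCP and whose axes are the tool frame's). Camera axes: x right, y down, z forward; pixel columns grow to the right and rows downward; lengths in mm; the calibration is good to about 2 mm. A picture is of the moment at which its call begins: read the wrist's pose just before it. There is no depth.
- job.job_done(): hands the job in, once; it reports no verdict.
The state is a dict: "time": time; "joint_positions": joint angles; "qvel": joint speeds; "effort": joint torques, N m; "eef_pos": TCP position; "tool_rot": TCP orientation; "wrist_force": force on the tool from outside, world axes, zero at the start; "moment": the same for the moment, N m; "width": opening from 0.0 (shut) to 1.0 (fully open).
Only numpy, scipy, OpenCV 4.12 (cv2) and the standard library are available. Lean on these libraries where they do the work, as an engineer would, in place of code of your own. Each camera call takes 0.05 s, during which the arm holds its last target. There are 200 camera calls.

## Working session

There is one attempt and no reset: what is moved stays moved. The work goes in short steps, Python scripts to look and compute and a tool call to move; the robot and the scene stay as the last step left them, time stands still between calls to the robot, and variables do not carry over. Pictures are saved under pics/ and viewed, about 8 in all and at most 12, crops included, and the job is handed in when it is done.

Besides the shell and the picture viewer there is one more tool, called in YAML: its name, and indented under it one key for each argument. apply_moves: Moves the arm, as the interface text tells. Shift numbers are shares of 2.5 cm and turn numbers shares of 0.08 rad, none past 1 either way. Its arguments: {"type":"object","properties":{"steps":{"type":"array","items":{"type":"array","items":{"type":"number"}}},"fingers":{"type":"number"},"newtons":{"type":"number"}},"required":["steps"]}

```bash
mkdir -p pics
cat > h.py <<'E'
import numpy as np, cv2
from scipy.spatial.transform import Rotation as R
from bench import ctrl, optics, job
def Ttool(s):
    T=np.eye(4);T[:3,:3]=R.from_euler('xyz',s['tool_rot'],degrees=True).as_matrix();T[:3,3]=s['eef_pos'];return T
def shot(name):
    s=ctrl.read_state();c=optics.read_camera(name)
    T=c['world_from_camera'] if name!='wrist' else Ttool(s)@np.array(c['hand_eye'])
    return c['img'],np.array(c['camera_matrix']),np.array(c['dist_coeffs']),np.array(T)
def onplane(uv,K,D,T,z):
    p=cv2.undistortPoints(np.array(uv,float).reshape(-1,1,2),K,D).reshape(-1,2)
    d=np.c_[p,np.ones(len(p))]@T[:3,:3].T;o=T[:3,3]
    return o+d*((z-o[2])/d[:,2])[:,None]
def proj(P,K,D,T):
    Ti=np.linalg.inv(T);return cv2.projectPoints(np.array(P,float).reshape(-1,3),cv2.Rodrigues(Ti[:3,:3])[0],Ti[:3,3],K,D)[0].reshape(-1,2)
def save(n,img): cv2.imwrite('pics/'+n,img[:,:,::-1])
E
python3 - <<'E'
from h import *
s=ctrl.read_state();print(s)
for n in('scene','top'):
    i,K,D,T=shot(n);save(n+'0.png',i);print(n,K,D,T)
print(optics.read_camera('wrist')['hand_eye'])
E
```

```text
{'time': 0.0, 'joint_positions': array([71.22604946, 26.89680861, -2.78580803, 87.87149598,  1.38180646,
       65.3738634 , -4.71497561]), 'qvel': array([ 0.05730198,  0.1279622 ,  0.09715072, -0.11483487, -0.06006195,
       -0.05316962,  0.0312724 ]), 'effort': array([ 3.39492426e-04, -5.07981098e+01, -8.06747214e-02, -2.36158615e+01,
       -6.12937706e-02,  3.78136395e-02,  1.82160529e-04]), 'eef_pos': array([ 198.53342515, -644.54077457,  221.52182102]), 'tool_rot': array([-9.01084925e+01, -4.08091513e-03, -1.62877906e+02]), 'wrist_force': array([-0.51020187,  0.08369581,  1.2862633 ]), 'moment': array([0.0556366 , 0.02252665, 0.03170425]), 'width': 0.9951256544200747}
scene [[510.70096701   0.         317.41540663]
 [  0.         510.70096701 247.30168107]
 [  0.           0.           1.        ]] [0.00402806 0.         0.         0.         0.        ] [[-4.34580140e-01 -5.10679561e-01  7.41853414e-01 -4.01177901e+02]
 [-9.00400142e-01  2.27616776e-01 -3.70769723e-01  4.78883313e+02]
 [ 2.04862373e-02 -8.29094078e-01 -5.58733679e-01  7.90647749e+02]
 [ 0.00000000e+00  0.00000000e+00  0.00000000e+00  1.00000000e+00]]
top [[490.16571564   0.         326.75789515]
 [  0.         490.16571564 234.4743409 ]
 [  0.           0.           1.        ]] [-0.06843137  0.          0.          0.          0.        ] [[-2.80189715e-02 -9.94642788e-01  9.95020698e-02  4.42374689e+02]
 [-9.99560128e-01  2.69105232e-02 -1.24649555e-02  8.35476789e+00]
 [ 9.72052537e-03 -9.98075568e-02 -9.94959277e-01  1.15719566e+03]
 [ 0.00000000e+00  0.00000000e+00  0.00000000e+00  1.00000000e+00]]
[[-1.06508069e-03  9.70538099e-01  2.40945353e-01 -6.47284889e+01]
 [ 3.99072706e-05 -2.40945449e-01  9.70538659e-01 -1.62898778e+02]
 [ 9.99999432e-01  1.04331745e-03  2.17894817e-04  1.32247611e+00]
 [ 0.00000000e+00  0.00000000e+00  0.00000000e+00  1.00000000e+00]]
```

View pics/top0.png

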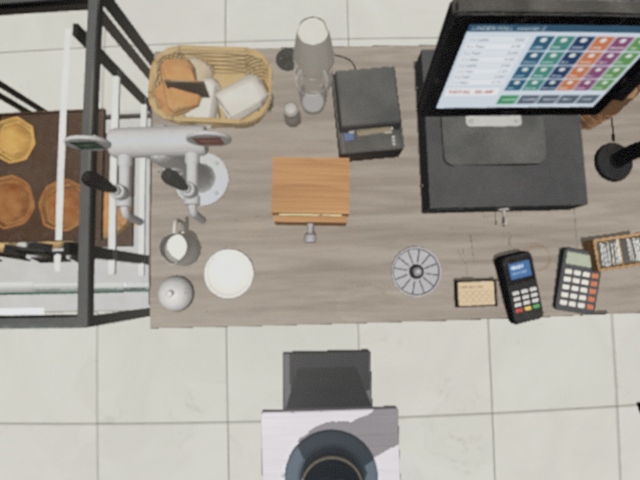

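View pics/scene0.png

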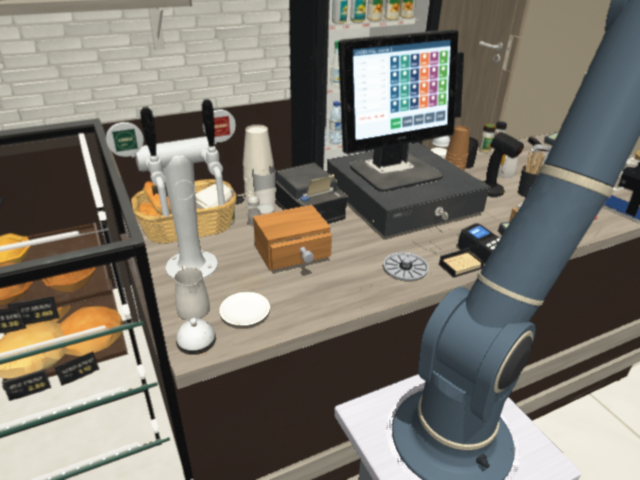

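The top view shows the box top at u 272–350, v 157–222, its knob at (310,235), the rinser at (416,271) on the right and the plate at (228,273) on the left. The scene view agrees. Next I'll measure these.

Run:
```python
from h import *
i,K,D,T=shot('top')
hsv=cv2.cvtColor(i,cv2.COLOR_RGB2HSV)
m=((hsv[...,0]<18)&(hsv[...,1]>110)&(hsv[...,2]>90)).astype(np.uint8)
m[:, :262]=0;m[:,365:]=0;m[:150]=0;m[235:]=0
c=max(cv2.findContours(m,0,2)[0],key=cv2.contourArea);r=cv2.minAreaRect(c);b=cv2.boxPoints(r)
print(r,onplane(b,K,D,T,95).round(1).tolist())
g=cv2.cvtColor(i,cv2.COLOR_RGB2GRAY)
# knob: head 28mm dia; axis z57
w=i[218:250,290:330].astype(int);sat=w.max(2)-w.min(2);bx=hsv[218:250,290:330,1]
print(onplane([[310,238],[310,228]],K,D,T,57).round(1).tolist())
print('rinser', onplane([[416,271]],K,D,T,12).round(1),'tip',onplane([[417,271]],K,D,T,33.5).round(1))
for p in cv2.HoughCircles(cv2.medianBlur(g,3),cv2.HOUGH_GRADIENT,1,60,param1=100,param2=20,minRadius=20,maxRadius=32)[0]:
    print(p,onplane([p[:2]],K,D,T,12).round(1)[0])
v=np.hstack([cv2.resize(i[145:250,260:365],(400,400),interpolation=2),cv2.resize(i[220:325,365:470],(400,400),interpolation=2)])
save('crop1.png',v)
```

```text
((311.0, 190.5), (67.0, 76.0), 90.0) [[724.3, 109.3, 95.0], [719.9, -59.1, 95.0], [570.3, -54.2, 95.0], [574.7, 111.7, 95.0]]
[[545.4, 32.6, 57.0], [568.1, 32.0, 57.0]]
rinser [[ 465.3 -212.4   12. ]] tip [[ 464.8 -210.6   33.5]]
[228.5 273.5  24.1] [471.7 225.7  12. ]
[200.5 177.5  26.8] [701.4 291.   12. ]
[600.5  55.5  25.8] [ 994.4 -713.2   12. ]
[237.5 100.5  28. ] [889.6 201.6  12. ]
[415.5 272.5  21.1] [ 461.9 -211.1   12. ]
[  9.5 140.5  25.2] [810.5 768.4  12. ]
```

View pics/crop1.png

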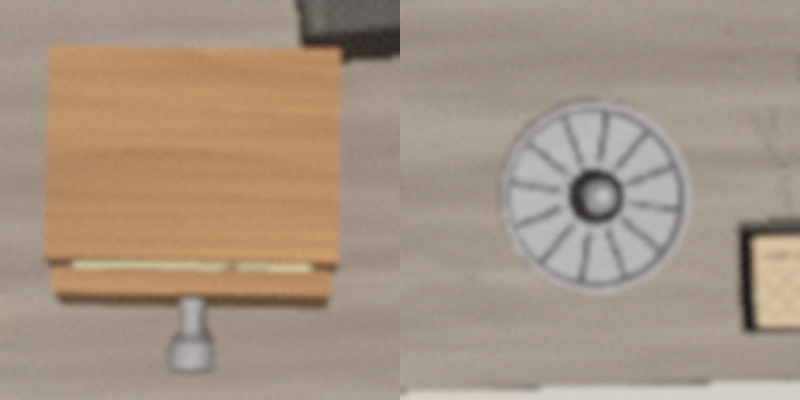

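The crop shows the shell's corners near (48,47), (342,48), (45,262) and (338,265). The knob head is at about (190,353), and the stud is at (597,195) in the right half. Next I'll work out the box yaw and the move to above the knob.

```bash
cat >> h.py <<'E'
def rows(target, rot, s=None):
    """tool-frame shift (shares of 25mm) and turn (shares of .08) from measured pose to target"""
    s=s or ctrl.read_state();T=Ttool(s)
    d=T[:3,:3].T@(np.array(target)-T[:3,3]);w=(R.from_matrix(T[:3,:3].T)*rot).as_rotvec()
    return (d/25).round(2),(w/.08).round(2)
def down(jaw):  # tool y down, tool z (jaw) at angle jaw deg from world x
    a=np.radians(jaw);z=np.array([np.cos(a),np.sin(a),0]);y=np.array([0,0,-1.]);return R.from_matrix(np.c_[np.cross(y,z),y,z])
E
python3 - <<'E'
from h import *
i,K,D,T=shot('top')
f=lambda x,y:[260+x*.2625,145+y*.2625]
c=onplane([f(48,47),f(342,48),f(45,262),f(338,265)],K,D,T,95);print(c.round(1).tolist())
for a,b in((0,1),(2,3),(2,0),(3,1)):
    d=c[a]-c[b] if (a,b) in((0,1),(2,3)) else c[b]-c[a]
    print(np.linalg.norm(d).round(1),np.degrees(np.arctan2(d[1],d[0])).round(2))
k=onplane([f(190,353),f(193,300)],K,D,T,62);print('knob',k.round(1).tolist(), 'top71',onplane([f(190,353)],K,D,T,71).round(1))
s=ctrl.read_state();print(s['eef_pos'],Ttool(s)[:3,:3].round(2).tolist())
for j in(85,90,95,-90): print(j,rows([545,32,200],down(j)))
E
```

```text
[[723.6, 110.2, 95.0], [718.5, -60.8, 95.0], [597.3, 113.9, 95.0], [591.1, -54.2, 95.0]]
171.1 88.3
168.3 87.87
126.3 -1.67
127.6 -2.94
knob [[545.7, 32.7, 62.0], [577.1, 30.2, 62.0]] top71 [[544.9  32.5  71. ]]
[ 198.6700319  -644.83601826  222.06453163] [[-0.96, -0.0, 0.29], [-0.29, 0.0, -0.96], [0.0, -1.0, -0.0]]
85 (array([-21.21,   0.9 , -21.79]), array([ 0.000e+00, -3.444e+01, -1.000e-02]))
90 (array([-21.21,   0.9 , -21.79]), array([ 0.000e+00, -3.553e+01, -2.000e-02]))
95 (array([-21.21,   0.9 , -21.79]), array([ 0.000e+00, -3.662e+01, -2.000e-02]))
-90 (array([-21.21,   0.9 , -21.79]), array([0.01, 3.74, 0.  ]))
```

apply_moves:
  steps:
    - [-0.97,0.11,-0.99,0,0,0]
    - [-0.97,0.11,-0.99,0,0,0]
    - [-0.97,0.11,-0.99,0,0,0]
    - [-0.97,0.11,-0.99,0,0,0]
    - [-0.97,0.11,-0.99,0,0,0]
    - [-0.97,0.11,-0.99,0,0,0]
    - [-0.97,0.11,-0.99,0,0,0]
    - [-0.97,0.11,-0.99,0,0,0]
    - [-0.97,0.11,-0.99,0,0,0]
    - [-0.97,0.11,-0.99,0,0,0]
    - [-0.97,0.11,-0.99,0,0,0]
  fingers: 0

```text
time: 1.62
eef_pos: [374.0, -305.3, 192.3]
tool_rot: [-90.0, 0.0, -162.9]
wrist_force: [-0.3, 0.3, -0.5]
width: 0.999
```

apply_moves:
  steps:
    - [-0.96,0.11,-0.99,0,0,0]
    - [-0.96,0.11,-0.99,0,0,0]
    - [-0.96,0.11,-0.99,0,0,0]
    - [-0.96,0.11,-0.99,0,0,0]
    - [-0.96,0.11,-0.99,0,0,0]
    - [-0.96,0.11,-0.99,0,0,0]
    - [-0.96,0.11,-0.99,0,0,0]
    - [-0.96,0.11,-0.99,0,0,0]
    - [-0.96,0.11,-0.99,0,0,0]
    - [-0.96,0.11,-0.99,0,0,0]
    - [-0.96,0.11,-0.99,0,0,0]

```text
time: 3.0
eef_pos: [546.1, 32.4, 162.0]
tool_rot: [-90.0, 0.0, -162.9]
wrist_force: [-0.4, -0.4, 0.2]
width: 0.998
```

apply_moves:
  steps:
    - [0,0,0,0,0.84,0]
    - [0,0,0,0,0.84,0]
    - [0,0,0,0,0.84,0]
    - [0,0,0,0,0.84,0]
    - [0,0,0,0,0.84,0]
    - [0,0,0,0,0,0]

```text
time: 3.75
eef_pos: [545.6, 31.5, 162.1]
tool_rot: [-90.0, 0.0, 177.9]
wrist_force: [0.3, -0.0, 0.1]
width: 1.001
```

Run:
```python
from h import *
i,K,D,T=shot('wrist');save('w1.png',i);s=ctrl.read_state();print(s['joint_positions'].round(1),s['eef_pos'],s['tool_rot'])
print(proj([[545,32.6,71],s['eef_pos']],K,D,T))
```

```text
[   8.3   19.9  -20.   108.3    8.4   53.1 -107.7] [545.68169365  31.52063595 162.07517521] [-8.99916292e+01  5.53912637e-03  1.77936157e+02]
[[312.7350381  240.19341138]
 [313.08731722 288.59071595]]
```

View pics/w1.png

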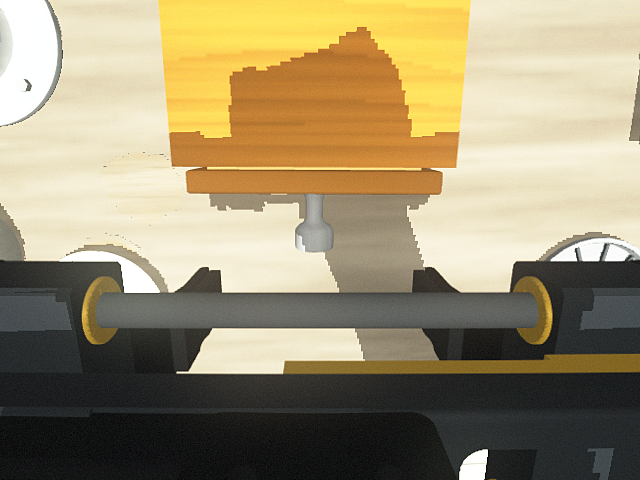

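The wrist view shows the knob head at (315,236), square to the jaws and within 2 mm of the prediction. I'll descend, grip and pull.

apply_moves:
  steps:
    - [0,0.9,0,0,0,0]
    - [0,0.9,0,0,0,0]
    - [0,0.9,0,0,0,0]
    - [0,0.9,0,0,0,0]
    - [0,0.9,0,0,0,0]
    - [0,0.46,0,0,0,0]
    - [0,0,0,0,0,0]

```text
time: 4.68
eef_pos: [545.3, 31.5, 37.6]
tool_rot: [-90.0, -0.1, 177.9]
wrist_force: [-0.5, -0.3, 0.4]
width: 1.002
```

apply_moves:
  steps:
    - [0,0,0,0,0,0]
    - [0,0,0,0,0,0]
    - [0,0,0,0,0,0]
    - [0,0,0,0,0,0]
    - [0,0,0,0,0,0]
    - [0,0,0,0,0,0]
  fingers: 255
  newtons: 25

```text
time: 5.42
eef_pos: [545.7, 31.5, 38.0]
tool_rot: [-90.0, 0.0, 177.9]
wrist_force: [0.4, -0.9, 0.1]
width: 0.403
```

apply_moves:
  steps:
    - [0,0,0,0,0,0]
    - [0,0,0,0,0,0]
    - [0,0,0,0,0,0]

```text
time: 5.8
eef_pos: [545.8, 33.4, 38.0]
tool_rot: [-90.1, 0.0, 177.9]
wrist_force: [-0.4, 6.3, -0.5]
width: 0.309
```

apply_moves:
  steps:
    - [0.3,0,0,0,0,0]
    - [0.5,0,0,0,0,0]
    - [0.5,0,0,0,0,0]
    - [0.5,0,0,0,0,0]
    - [0.5,0,0,0,0,0]
    - [0.5,0,0,0,0,0]
    - [0.4,0,0,0,0,0]
    - [0.2,0,0,0,0,0]
    - [0,0,0,0,0,0]

```text
time: 6.92
eef_pos: [463.3, 36.8, 38.1]
tool_rot: [-90.2, 0.3, 177.9]
wrist_force: [5.7, 7.2, -9.9]
width: 0.304
```

apply_moves:
  steps:
    - [0,0,0,0,0,0]
    - [0,0,0,0,0,0]
    - [0,0,0,0,0,0]
    - [0,0,0,0,0,0]
    - [0,-0.5,0,0,0,0]
    - [0,-1,0,0,0,0]
    - [0,-1,0,0,0,0]
    - [0,-1,0,0,0,0]
    - [0,-1,0,0,0,0]
    - [-0.6,-1,0,0,0,0]
    - [-0.6,-0.5,0,0,0,0]
    - [0,0,0,0,0,0]
  fingers: 0

```text
time: 8.43
eef_pos: [492.0, 33.6, 189.7]
tool_rot: [-90.0, 0.2, 177.8]
wrist_force: [-0.6, -0.1, -0.3]
width: 0.999
```

Run:
```python
from h import *
i,K,D,T=shot('wrist');save('w2.png',i);s=ctrl.read_state();print(s['eef_pos'],s['tool_rot'],s['width'])
```

```text
[490.54943538  33.56634737 188.53732242] [-8.99980538e+01  3.23416647e-02  1.77862032e+02] 1.0006773732290741
```

View pics/w2.png

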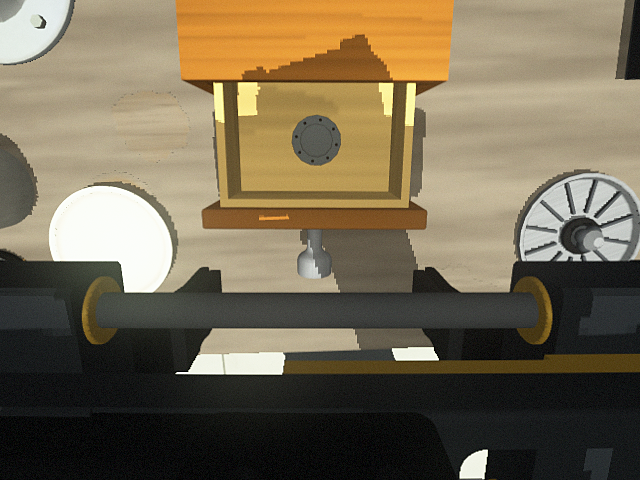

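The drawer is open, with the cap upright at (316,140), well clear of the walls. The rinser stud tip is at about (592,241).

Run:
```python
from h import *
i,K,D,T=shot('wrist');g=cv2.cvtColor(i,cv2.COLOR_RGB2HSV)
m=((g[...,1]<70)&(g[...,2]<140)).astype(np.uint8);m[:100]=0;m[185:]=0;m[:,:270]=0;m[:,360:]=0
c=max(cv2.findContours(m,0,2)[0],key=cv2.contourArea);(u,v),r=cv2.minEnclosingCircle(c);print('cap px',u,v,r,cv2.fitEllipse(c))
q=onplane(c.reshape(-1,2),K,D,T,54);(x,y),rr=cv2.minEnclosingCircle(q[:,:2].astype(np.float32));print('cap',x,y,'dia',2*rr)
print('tip',onplane([[592,241]],K,D,T,33.5),'cam',T[:3,3],K[0,0])
print('drawer walls inner at73',onplane([[238,110],[392,110]],K,D,T,73)[:,1], 'panel',onplane([[316,208]],K,D,T,83))
w=i[100:180,276:356];cv2.imwrite('pics/cap.png',cv2.resize(w,(320,320))[:,:,::-1])
w2=i[200:270,540:640];cv2.imwrite('pics/z.png',np.hstack([cv2.resize(w,(400,400),interpolation=2),cv2.resize(w2,(400,400),interpolation=2)])[:,:,::-1])
```

```text
cap px 315.89208984375 137.15647888183594 25.18096351623535 ((315.6810302734375, 137.06927490234375), (47.78874588012695, 49.290618896484375), 175.3750762939453)
cap 559.110595703125 30.2529354095459 dia 37.21625518798828
tip [[ 463.84057727 -207.88361759   33.5       ]] cam [555.56667886  29.62585337 351.47085678] 379.37684936594036
drawer walls inner at73 [ 83.87124017 -23.90532218] panel [[509.92562808  31.74374567  83.        ]]
```

View pics/z.png

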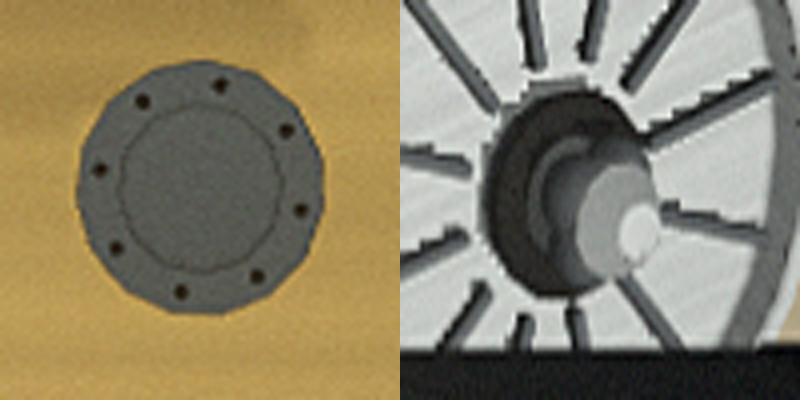

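The cap centre is (559.1, 30.3), with a measured diameter of 37 mm against 38 mm. I'll narrow the jaws, go over it and descend to the shoulder (z≈54).

apply_moves:
  steps:
    - [-0.7,0.5,0.01,0,0,0]
    - [-0.7,0.5,0.01,0,0,0]
    - [-0.7,0.5,0.01,0,0,0]
    - [-0.64,0.5,0,0,0,0]
    - [0,0.9,0,0,0,0]
    - [0,0.9,0,0,0,0]
    - [0,0,0,0,0,0]
  fingers: 108

```text
time: 9.4
eef_pos: [556.4, 30.0, 90.8]
tool_rot: [-90.0, -0.3, 177.9]
wrist_force: [0.1, -0.4, 0.4]
width: 0.579
```

apply_moves:
  steps:
    - [-0.05,0.5,0,0,0,0]
    - [0,0.5,0,0,0,0]
    - [0,0.3,0,0,0,0]
    - [0,0.1,0,0,0,0]
    - [0,0,0,0,0,0]
    - [0,0,0,0,0,0]

```text
time: 10.15
eef_pos: [560.7, 30.3, 58.4]
tool_rot: [-90.0, 0.0, 177.9]
wrist_force: [-0.2, 0.3, -0.0]
width: 0.58
```

apply_moves:
  steps:
    - [0,0,0,0,0,0]
    - [0,0,0,0,0,0]
    - [0,0,0,0,0,0]
    - [0,0,0,0,0,0]
    - [0,0,0,0,0,0]
    - [0,0,0,0,0,0]
  fingers: 255
  newtons: 40

```text
time: 10.9
eef_pos: [560.5, 30.3, 58.1]
tool_rot: [-90.0, 0.0, 177.9]
wrist_force: [0.4, 0.6, 0.5]
width: 0.26
```

Gripped at 22.6 mm wide, but about 4 mm above the shoulder. I'll regrip 3 mm lower and centre on x.

apply_moves:
  steps:
    - [0,0,0,0,0,0]
    - [0,0,0,0,0,0]
    - [0,0,0,0,0,0]
    - [0.05,0.12,0,0,0,0]
    - [0,0,0,0,0,0]
    - [0,0,0,0,0,0]
  fingers: 150

```text
time: 11.65
eef_pos: [559.1, 30.3, 55.0]
tool_rot: [-90.0, -0.0, 177.9]
wrist_force: [-0.2, 0.6, 0.2]
width: 0.409
```

apply_moves:
  steps:
    - [0,0,0,0,0,0]
    - [0,0,0,0,0,0]
    - [0,0,0,0,0,0]
    - [0,0,0,0,0,0]
    - [0,0,0,0,0,0]
  fingers: 255
  newtons: 50

```text
time: 12.28
eef_pos: [559.2, 30.4, 55.1]
tool_rot: [-90.0, 0.0, 177.9]
wrist_force: [-0.3, 0.5, 0.1]
width: 0.258
```

apply_moves:
  steps:
    - [0,-0.3,0,0,0,0]
    - [0,-0.8,0,0,0,0]
    - [0,-1,0,0,0,0]
    - [0,-1,0,0,0,0]
    - [0,-1,0,0,0,0]
    - [0,-0.5,0,0,0,0]
    - [0,0,0,0,0,0]

```text
time: 13.15
eef_pos: [559.6, 30.2, 170.8]
tool_rot: [-90.0, 0.1, 177.9]
wrist_force: [-0.3, 0.4, -0.4]
width: 0.257
```

Run:
```python
from h import *
s=ctrl.read_state();print(s['eef_pos'],s['width'],s['joint_positions'].round(1))
for t in([490,-211,170],): print(rows(t,down(-92.1)))
```

```text
[559.55332446  30.22063109 170.80685837] 0.25675537899705136 [   8.6   20.6  -20.2  106.1    8.6   54.7 -107.5]
(array([2.42, 0.03, 9.75]), array([-0.  , -0.01, -0.02]))
```

apply_moves:
  steps:
    - [0.56,0,0.9,0,0,0]
    - [0.56,0,0.9,0,0,0]
    - [0.56,0,0.9,0,0,0]
    - [0.56,0,0.9,0,0,0]
    - [0.56,0,0.9,0,0,0]
    - [0.56,0,0.9,0,0,0]
    - [0.56,0,0.9,0,0,0]
    - [0.56,0,0.9,0,0,0]
    - [0.56,0,0.9,0,0,0]
    - [0.56,0,0.9,0,0,0]
    - [0.56,0,0.9,0,0,0]
    - [0,0,0,0,0,0]

```text
time: 14.65
eef_pos: [394.2, -212.6, 169.0]
tool_rot: [-90.0, -0.1, 177.6]
wrist_force: [-0.1, 2.0, -0.0]
width: 0.257
```

Run:
```python
from h import *
i,K,D,T=shot('wrist');save('w3.png',i);s=ctrl.read_state();print(s['eef_pos'],s['tool_rot'],s['width'])
print(proj([[464,-211,33.5],[464,-211,12]],K,D,T),T[:3,3])
```

```text
[ 395.2509345  -211.38823302  169.21323416] [-9.00474884e+01 -8.50270042e-02  1.77768499e+02] 0.2580884760677533
[[308.83360174 135.55909305]
 [309.3713944  135.93262624]] [ 459.66371433 -216.89561679  331.70658815]
```

View pics/w3.png

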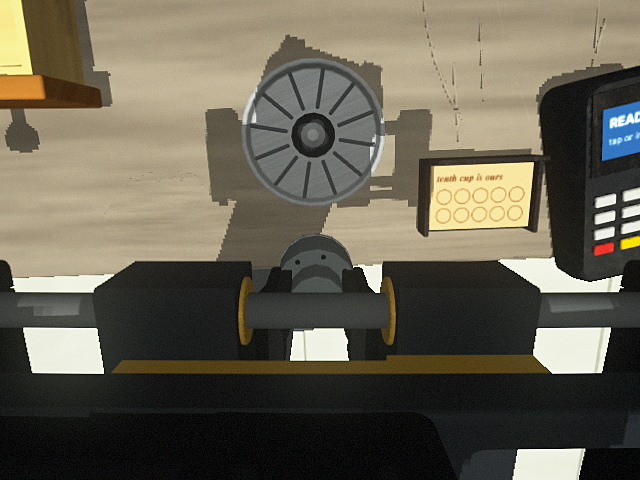

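The pan is seen almost from above, with its stud at (313,134). The held cap is upright between the fingers, with its far edge at about (315,235). I'll refine both.

Run:
```python
from h import *
i,K,D,T=shot('wrist');s=ctrl.read_state();g=cv2.cvtColor(i,cv2.COLOR_RGB2GRAY)
w=cv2.resize(g[100:170,278:348],None,fx=8,fy=8,interpolation=2)
for lo,hi,n in((20,110,'dark'),(150,240,'tip')):
    pass
m=(g<70).astype(np.uint8);m[:108]=0;m[162:]=0;m[:,:285]=0;m[:,340:]=0
c=max(cv2.findContours(m,0,2)[0],key=cv2.contourArea);e=cv2.minEnclosingCircle(c);print('washer',e,onplane([e[0]],K,D,T,12).round(1))
t=cv2.HoughCircles(cv2.GaussianBlur(w,(5,5),0),cv2.HOUGH_GRADIENT,1,200,param1=80,param2=15,minRadius=30,maxRadius=190)
print('hough',t[0,:3]); x,y,r=t[0,0];print(onplane([[278+(x+.5)/8-.5,100+(y+.5)/8-.5]],K,D,T,26))
p=cv2.HoughCircles(g[40:220,225:400],cv2.HOUGH_GRADIENT,1,100,param1=80,param2=20,minRadius=60,maxRadius=80)[0,0];print('pan',p,onplane([[225+p[0],40+p[1]]],K,D,T,12).round(1))
# held cap: predicted outline, tool frame: shoulder 1mm beyond TCP
Tt=Ttool(s);P=lambda x,y,z:(Tt@[x,y,z,1])[:3]
print('far skirt edge shoulder,mouth; left,right hub/skirt',proj([P(-19,1,0),P(-19,33,0),P(0,1,-19),P(0,1,19)],K,D,T).round(1).tolist())
v=np.hstack([w[:,:][:400,:400] if 0 else cv2.resize(w,(400,400)),cv2.resize(g[215:335,255:375],(400,400),interpolation=2)])
cv2.imwrite('pics/z3.png',v)
```

```text
washer ((314.6639404296875, 136.34426879882812), 22.38427734375) [[ 464.8 -213.8   12. ]]
hough [[297.5 292.5 175.9]
 [506.5 138.5  85.8]
 [144.5  69.5  95.5]]
[[ 464.75084244 -213.99777422   26.        ]]
pan [91.5 93.5 69.5] [[ 467.  -215.4   12. ]]
far skirt edge shoulder,mouth; left,right hub/skirt [[311.5, 246.9], [312.3, 230.6], [270.4, 286.7], [353.0, 286.6]]
```

View pics/z3.png

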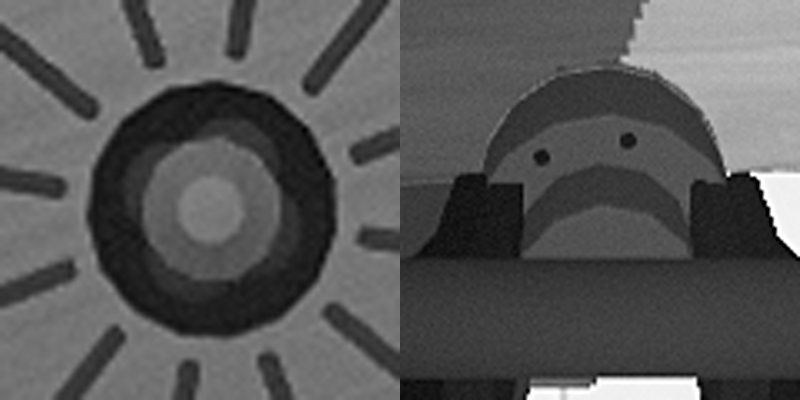

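By the wrist camera the stud is at (464.8, −213.9). The held cap appears about 2 mm towards −y of the TCP, which is a camera bias, and the top view and the knob grip both agree with that. So I'll aim for TCP (464.9, −211.3).

Run:
```python
from h import *
s=ctrl.read_state();print(s['eef_pos'],s['tool_rot'],rows([464.9,-211.3,80],down(-92.1),s))
```

```text
[ 395.93190052 -210.70353483  169.41958399] [-9.00513659e+01 -5.18568729e-02  1.77872815e+02] (array([-2.76,  3.57, -0.08]), array([ 0.01, -0.01,  0.01]))
```

apply_moves:
  steps:
    - [-0.69,0,-0.02,0,0,0]
    - [-0.69,0,-0.02,0,0,0]
    - [-0.69,0,-0.02,0,0,0]
    - [-0.69,0,-0.02,0,0,0]
    - [0,0.8,0,0,0,0]
    - [0,0.8,0,0,0,0]
    - [0,0.8,0,0,0,0]
    - [0,0.7,0,0,0,0]
    - [0,0.47,0,0,0,0]
    - [0,0,0,0,0,0]
    - [0,0,0,0,0,0]
    - [0,0,0,0,0,0]

```text
time: 16.25
eef_pos: [465.7, -212.1, 81.5]
tool_rot: [-90.0, 0.1, 177.9]
wrist_force: [0.7, -0.3, -0.3]
width: 0.263
```

Run:
```python
from h import *
s=ctrl.read_state();print(s['eef_pos'],s['tool_rot'],s['wrist_force'],rows([464.9,-211.3,66],down(-92.1),s))
```

```text
[ 465.67693981 -212.10073306   81.53476528] [-8.99644206e+01  8.44739247e-02  1.77867820e+02] [ 0.68078464 -0.28014688 -0.32262352] (array([ 0.03,  0.62, -0.03]), array([-0.01, -0.01, -0.02]))
```

apply_moves:
  steps:
    - [0.02,0.3,-0.02,0,0,0]
    - [0,0.2,0,0,0,0]
    - [0,0.2,0,0,0,0]
    - [0,0,0,0,0,0]
    - [0,0,0,0,0,0]

```text
time: 16.88
eef_pos: [464.7, -211.4, 63.3]
tool_rot: [-90.0, 0.0, 177.9]
wrist_force: [0.0, 0.2, -0.8]
width: 0.257
```

apply_moves:
  steps:
    - [0,0.1,0,0,0,0]
    - [0,0.06,0,0,0,0]
    - [0,0,0,0,0,0]
    - [0,0,0,0,0,0]

```text
time: 17.38
eef_pos: [464.5, -211.5, 59.3]
tool_rot: [-90.0, -0.0, 177.9]
wrist_force: [0.0, -0.5, -0.7]
width: 0.263
```

Already over the taper with no side force. I'll push on slowly.

apply_moves:
  steps:
    - [0,0.08,0,0,0,0]
    - [0,0.04,0,0,0,0]
    - [0,0,0,0,0,0]

```text
time: 17.75
eef_pos: [465.1, -212.6, 56.9]
tool_rot: [-89.9, 0.1, 177.8]
wrist_force: [-0.9, -2.9, 4.1]
width: 0.26
```

apply_moves:
  steps:
    - [0,0.08,0,0,0,0]
    - [0,0.04,0,0,0,0]
    - [0,0,0,0,0,0]

```text
time: 18.12
eef_pos: [465.8, -212.7, 54.9]
tool_rot: [-89.9, 0.2, 177.8]
wrist_force: [-3.0, -3.3, 10.0]
width: 0.262
```

apply_moves:
  steps:
    - [0,0.08,0,0,0,0]
    - [0,0.04,0,0,0,0]
    - [0,0,0,0,0,0]

```text
time: 18.5
eef_pos: [463.9, -212.1, 49.4]
tool_rot: [-90.0, -0.0, 177.8]
wrist_force: [0.7, -5.6, -7.2]
width: 0.259
```

Click: 10 N, then a pull of −7 N, as described. I'll continue to the washer and ease the y side load by 1 mm.

apply_moves:
  steps:
    - [0,0.08,0.03,0,0,0]
    - [0,0.06,0.02,0,0,0]
    - [0,0,0,0,0,0]

```text
time: 18.88
eef_pos: [464.2, -212.1, 46.3]
tool_rot: [-90.0, -0.1, 177.9]
wrist_force: [0.4, -2.6, -5.9]
width: 0.261
```

apply_moves:
  steps:
    - [0,0.08,0,0,0,0]
    - [0,0.04,0,0,0,0]
    - [0,0,0,0,0,0]

```text
time: 19.25
eef_pos: [464.7, -211.8, 44.1]
tool_rot: [-90.0, 0.0, 177.9]
wrist_force: [-0.8, 1.4, 2.7]
width: 0.26
```

On the washer at TCP z≈45. Next I'll squeeze.

apply_moves:
  steps:
    - [0,0.06,0,0,0,0]
    - [0,0.06,0,0,0,0]
    - [0,0,0,0,0,0]
    - [0,0,0,0,0,0]

```text
time: 19.75
eef_pos: [464.9, -211.8, 41.6]
tool_rot: [-90.0, 0.0, 177.9]
wrist_force: [-2.1, 2.4, 8.2]
width: 0.257
```

apply_moves:
  steps:
    - [0,0.06,0,0,0,0]
    - [0,0.04,0,0,0,0]
    - [0,0,0,0,0,0]
    - [0,0,0,0,0,0]

```text
time: 20.25
eef_pos: [465.1, -211.7, 41.2]
tool_rot: [-90.0, 0.0, 177.9]
wrist_force: [-7.2, 5.4, 27.4]
width: 0.258
```

Against the hard stop at 27 N. I'll back off slightly, settle and verify.

apply_moves:
  steps:
    - [0,-0.03,0,0,0,0]
    - [0,0,0,0,0,0]
    - [0,0,0,0,0,0]
    - [0,0,0,0,0,0]
    - [0,0,0,0,0,0]
    - [0,0,0,0,0,0]

```text
time: 21.0
eef_pos: [465.1, -211.7, 41.3]
tool_rot: [-90.0, 0.0, 177.9]
wrist_force: [-5.6, 3.5, 21.1]
width: 0.257
```

Run:
```python
from h import *
a=shot('wrist')[0];b=shot('top')[0];s=ctrl.read_state();print(s['eef_pos'],s['wrist_force'],s['width'],s['time'])
save('fin.png',np.hstack([cv2.resize(a,(400,300)),cv2.resize(b[140:335,150:410],(400,300))]))
```

```text
[ 465.04748104 -211.69478817   41.31932614] [-5.76062954  4.34550014 22.37226083] 0.25930507062118135 21.1
```

View pics/fin.png

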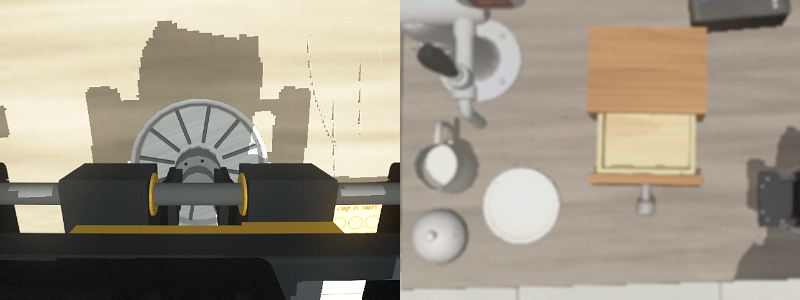

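The cap sits low in the middle of the pan, still gripped. The drawer is open and empty, and the plate, pitcher and bell have not moved. Handing in.

```bash
python3 -c "
from h import *
print(job.job_done());s=ctrl.read_state();print(s['time'],s['wrist_force'],s['eef_pos'],s['width'])"
```

```text
the job is handed in; nothing more can be done
None
the job is handed in; nothing more can be done
```

The job is handed in at about 21 s: the drawer is open, the grey cap is snapped onto the rinser stud, and the arm is still holding it pressed on the washer.

- **Click:** the push rose to about 10 N, then reversed to −7 N as the cap passed the sprung balls.
- **Washer:** contact came at a tool height of about 45 mm. The push peaked at 27 N on the hard stop, and I eased it to about 22 N to hold. The tool is now at 41.3 mm, so the washer is squeezed by about 3.5 mm, close to its full travel.
- **Grip:** the last reading still shows the cap held, with the jaws about 22.5 mm apart on the 24 mm hub.
- **Last picture:** the cap sits in the middle of the pan, the drawer is empty, and the plate, bell and milk pitcher are where they stood. The card box is mostly hidden by the gripper in that picture; the arm never went near it.
- **What disagreed:** the wrist camera put the stud about 3 mm further towards −y than the top camera did. I aimed by the top camera and the knob grip. A side load of about 7 N remains at the end.
- **Not confirmed:** nothing could be read after the hand-in, so I could not check the final second.

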